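Zero the push scale and sort good syringes from blocked ones

TASK

Check the class syringes before the lesson: first, with nothing on the scale's pan, turn the dial's bezel until its zero mark lies right under the pointer's tip. Then, one at a time, take each syringe by its barrel, stand it on the pan and push its plunger down there until the push has risen to about 13 N (never over 20 N), which slips its tell-tale cap: if the plunger went fully home, stand the syringe upright in the shallow white tray; if it pushed back short of that, stop and stand it upright in the deeper grey tub. Finish with the pan empty and the dial still at zero, and leave the flasks and other glassware alone.

Things in the scene. Friction and masses are not known exactly. Their poses are not given: they have to be found in the camera images.
- pan_top (a point): On a white push scale fixed to the bench (housing 130 by 260 mm, top 38 mm above the bench, pan at one end, dial at the other): the centre of the upper face of the scale's round aluminium pan (110 mm diameter, upper face 64 mm above the bench when empty). The pan sits on a spring: it sinks 0.4 mm per newton.
- pan (a joint): How far the pan has sunk, m: 0 when empty, about 0.5 to 1 mm with a syringe stood on it (the first 1 N is taken up by the spring's preload).
- bezel_grip (a point): On the axis of the dial's bezel, at a good height to grip it. The bezel is an upright ridged dark steel cylinder, 64 mm diameter and 30 mm tall (40 to 70 mm above the bench), with a white dial face on top; it turns with the face, with light friction (about 0.04 N m), and stays where left.
- bezel_mark (a point): The zero mark of the dial, a thick black bar on the face (reaching the rim) that turns with the bezel; this point lies 25 mm from the bezel's axis.
- pointer_tip (a point): Tip of the slim black pointer over the dial face, 25 mm from the bezel's axis. Load on the pan swings it clockwise seen from above (0.1 rad per newton beyond the preload); with an empty pan it rests at its own place, different each time, and turning the bezel does not move it.
- tray: Shallow white plastic tray fixed to the bench, 250 mm (own x) by 170 mm (own y), 20 mm high, walls and floor 5 mm. Origin under its centre. For the good syringes.
- tub: Deeper grey plastic tub fixed to the bench, 250 mm (own x) by 170 mm (own y), 55 mm high, walls and floor 6 mm. Origin under its centre. For the blocked syringes. Tray and tub may swap sides.
- syringe_a_barrel (a point): Clear syringe standing upright, nozzle down in a steel foot (60 mm diameter, 12 mm thick), about 280 g; three or four of the five are present. Point on its axis 99 mm above the foot's underside, where to grip the 46 mm barrel (top at 110 mm, 49 mm rim); z up the axis. The plunger's white thumb cap (24 mm disc) has its top 137 mm above the underside at the start, 119 mm with the plunger home.
- plunger_a (a joint): How far this letter's plunger is pushed in, m: 0 out, 0.018 fully home. In a good syringe it slides with a steady 5 N and stays where left; in a blocked one trapped air pushes back 1.7 N more per mm (12 N after 6 mm, over 30 N to get home) and it comes back out when let go. Which are blocked cannot be seen.
- cap_a (a joint): Tell-tale in this letter's thumb cap, m: 0 at first; a push of over 9 N makes the cap slip 0.004 down the plunger for good (its top is then 4 mm lower).
- syringe_b_barrel (a point): Clear syringe standing upright, nozzle down in a steel foot (60 mm diameter, 12 mm thick), about 280 g; three or four of the five are present. Point on its axis 99 mm above the foot's underside, where to grip the 46 mm barrel (top at 110 mm, 49 mm rim); z up the axis. The plunger's white thumb cap (24 mm disc) has its top 137 mm above the underside at the start, 119 mm with the plunger home.
- plunger_b (a joint): How far this letter's plunger is pushed in, m: 0 out, 0.018 fully home. In a good syringe it slides with a steady 5 N and stays where left; in a blocked one trapped air pushes back 1.7 N more per mm (12 N after 6 mm, over 30 N to get home) and it comes back out when let go. Which are blocked cannot be seen.
- cap_b (a joint): Tell-tale in this letter's thumb cap, m: 0 at first; a push of over 9 N makes the cap slip 0.004 down the plunger for good (its top is then 4 mm lower).
- syringe_c_barrel (a point): Clear syringe standing upright, nozzle down in a steel foot (60 mm diameter, 12 mm thick), about 280 g; three or four of the five are present. Point on its axis 99 mm above the foot's underside, where to grip the 46 mm barrel (top at 110 mm, 49 mm rim); z up the axis. The plunger's white thumb cap (24 mm disc) has its top 137 mm above the underside at the start, 119 mm with the plunger home.
- plunger_c (a joint): How far this letter's plunger is pushed in, m: 0 out, 0.018 fully home. In a good syringe it slides with a steady 5 N and stays where left; in a blocked one trapped air pushes back 1.7 N more per mm (12 N after 6 mm, over 30 N to get home) and it comes back out when let go. Which are blocked cannot be seen.
- cap_c (a joint): Tell-tale in this letter's thumb cap, m: 0 at first; a push of over 9 N makes the cap slip 0.004 down the plunger for good (its top is then 4 mm lower).
- syringe_d_barrel (a point): Clear syringe standing upright, nozzle down in a steel foot (60 mm diameter, 12 mm thick), about 280 g; three or four of the five are present. Point on its axis 99 mm above the foot's underside, where to grip the 46 mm barrel (top at 110 mm, 49 mm rim); z up the axis. The plunger's white thumb cap (24 mm disc) has its top 137 mm above the underside at the start, 119 mm with the plunger home.
- plunger_d (a joint): How far this letter's plunger is pushed in, m: 0 out, 0.018 fully home. In a good syringe it slides with a steady 5 N and stays where left; in a blocked one trapped air pushes back 1.7 N more per mm (12 N after 6 mm, over 30 N to get home) and it comes back out when let go. Which are blocked cannot be seen.
- cap_d (a joint): Tell-tale in this letter's thumb cap, m: 0 at first; a push of over 9 N makes the cap slip 0.004 down the plunger for good (its top is then 4 mm lower).
- syringe_e_barrel (a point): Clear syringe standing upright, nozzle down in a steel foot (60 mm diameter, 12 mm thick), about 280 g; three or four of the five are present. Point on its axis 99 mm above the foot's underside, where to grip the 46 mm barrel (top at 110 mm, 49 mm rim); z up the axis. The plunger's white thumb cap (24 mm disc) has its top 137 mm above the underside at the start, 119 mm with the plunger home.
- plunger_e (a joint): How far this letter's plunger is pushed in, m: 0 out, 0.018 fully home. In a good syringe it slides with a steady 5 N and stays where left; in a blocked one trapped air pushes back 1.7 N more per mm (12 N after 6 mm, over 30 N to get home) and it comes back out when let go. Which are blocked cannot be seen.
- cap_e (a joint): Tell-tale in this letter's thumb cap, m: 0 at first; a push of over 9 N makes the cap slip 0.004 down the plunger for good (its top is then 4 mm lower).
- flask_1: Conical glass flask, 72 mm base, 108 mm tall, loose; a bystander to leave alone. Origin under its centre.
- measure_1: Measuring cylinder, 60 mm foot, 156 mm tall, loose; a bystander to leave alone. Origin under its centre.
Mind the look-alikes: they are no part of the job. Leave any green or red look-alike of the part that bears syringe_c_barrel alone.

How it is judged:
On the way, in this order (a step that is already met when the one before it is completed fails the run):
1. with the pan empty and no plunger pushed yet, the bezel's zero mark is turned under the pointer's tip (within 3.5 mm) and let go (horizontal distance between bezel_mark and pointer_tip below 0.0035 m and value of joint pan below 0.0003 m and contact force between the fingers and bezel below 0.5 N and value of joint each of plunger_a, plunger_b, plunger_c, plunger_d, plunger_e below 0.006 m), for 0.3 s.
2. every syringe stands upright in its place, those with the plunger home in the tray, those that pushed back (cap slipped, plunger out) in the tub (height (world z) of each of syringe_a_barrel, syringe_b_barrel, syringe_c_barrel, syringe_d_barrel, syringe_e_barrel below 0.119 m and angle between each of syringe_a_barrel, syringe_b_barrel, syringe_c_barrel, syringe_d_barrel, syringe_e_barrel's own z axis and vertical below 0.15 rad and ((value of joint plunger_a above 0.0155 m and x of syringe_a_barrel in the frame of tray between -0.12 and 0.12 m and y of syringe_a_barrel in the frame of tray between -0.08 and 0.08 m) or (value of joint plunger_a below 0.009 m and value of joint cap_a above 0.003 m and x of syringe_a_barrel in the frame of tub between -0.12 and 0.12 m and y of syringe_a_barrel in the frame of tub between -0.08 and 0.08 m)) and ((value of joint plunger_b above 0.0155 m and x of syringe_b_barrel in the frame of tray between -0.12 and 0.12 m and y of syringe_b_barrel in the frame of tray between -0.08 and 0.08 m) or (value of joint plunger_b below 0.009 m and value of joint cap_b above 0.003 m and x of syringe_b_barrel in the frame of tub between -0.12 and 0.12 m and y of syringe_b_barrel in the frame of tub between -0.08 and 0.08 m)) and ((value of joint plunger_c above 0.0155 m and x of syringe_c_barrel in the frame of tray between -0.12 and 0.12 m and y of syringe_c_barrel in the frame of tray between -0.08 and 0.08 m) or (value of joint plunger_c below 0.009 m and value of joint cap_c above 0.003 m and x of syringe_c_barrel in the frame of tub between -0.12 and 0.12 m and y of syringe_c_barrel in the frame of tub between -0.08 and 0.08 m)) and ((value of joint plunger_d above 0.0155 m and x of syringe_d_barrel in the frame of tray between -0.12 and 0.12 m and y of syringe_d_barrel in the frame of tray between -0.08 and 0.08 m) or (value of joint plunger_d below 0.009 m and value of joint cap_d above 0.003 m and x of syringe_d_barrel in the frame of tub between -0.12 and 0.12 m and y of syringe_d_barrel in the frame of tub between -0.08 and 0.08 m)) and ((value of joint plunger_e above 0.0155 m and x of syringe_e_barrel in the frame of tray between -0.12 and 0.12 m and y of syringe_e_barrel in the frame of tray between -0.08 and 0.08 m) or (value of joint plunger_e below 0.009 m and value of joint cap_e above 0.003 m and x of syringe_e_barrel in the frame of tub between -0.12 and 0.12 m and y of syringe_e_barrel in the frame of tub between -0.08 and 0.08 m))), for 0.2 s.
At the end, for the whole second after the job is handed in: Every syringe stands upright (0.15 rad) and at rest, in the white tray with its plunger home (at least 15.5 of 18 mm), or in the grey tub with its plunger out (under 9 mm) and its cap slipped (over 3 mm); the pan is empty and the zero mark within 3.5 mm of the pointer's tip (all of step 2 and horizontal distance between bezel_mark and pointer_tip below 0.0035 m and value of joint pan below 0.0003 m and linear speed of each of syringe_a, syringe_b, syringe_c, syringe_d, syringe_e below 0.02 m/s); the robot touches nothing.
It fails at once if a plunger pressed with more than 24 N (contact force between any of the fingers, the arm and plunger_a above 24 N or contact force between any of the fingers, the arm and plunger_b above 24 N or contact force between any of the fingers, the arm and plunger_c above 24 N or contact force between any of the fingers, the arm and plunger_d above 24 N or contact force between any of the fingers, the arm and plunger_e above 24 N).
It fails at once if a plunger pressed (over 4 N) when its syringe does not stand on the pan ((contact force between the fingers and plunger_a above 4 N and horizontal distance between syringe_a_barrel and pan_top above 0.06 m) or (contact force between the arm and plunger_a above 4 N and horizontal distance between syringe_a_barrel and pan_top above 0.06 m) or (contact force between the fingers and plunger_b above 4 N and horizontal distance between syringe_b_barrel and pan_top above 0.06 m) or (contact force between the arm and plunger_b above 4 N and horizontal distance between syringe_b_barrel and pan_top above 0.06 m) or (contact force between the fingers and plunger_c above 4 N and horizontal distance between syringe_c_barrel and pan_top above 0.06 m) or (contact force between the arm and plunger_c above 4 N and horizontal distance between syringe_c_barrel and pan_top above 0.06 m) or (contact force between the fingers and plunger_d above 4 N and horizontal distance between syringe_d_barrel and pan_top above 0.06 m) or (contact force between the arm and plunger_d above 4 N and horizontal distance between syringe_d_barrel and pan_top above 0.06 m) or (contact force between the fingers and plunger_e above 4 N and horizontal distance between syringe_e_barrel and pan_top above 0.06 m) or (contact force between the arm and plunger_e above 4 N and horizontal distance between syringe_e_barrel and pan_top above 0.06 m)).
It fails at once if the loose flask or measuring cylinder displaced by more than 40 mm (distance of any of flask_1, measure_1 from where it was at the start of the episode above 0.04 m).
Of syringe_a, syringe_b, syringe_c, syringe_d, syringe_e only 3 to 4 are there at a start; the rules pass over those that are not, and their reading is None.
At some moment in a run one of syringe_a, syringe_b, syringe_c, syringe_d, syringe_e may be knocked a few centimetres aside while the robot is not near it.
It also fails if it takes over 210 s, if anything falls off the work surface, if the arm or the gripper's body presses on something with over 40 N, if the wrist force passes 120 N, or if a joint passes its speed limit or range.

ROBOT

A 7-joint arm with a two-finger parallel gripper is mounted at the origin on the work surface. World frame = base frame: x ahead of the robot, y to its left, z up, the work surface at z = 0. Lengths are in m, angles in rad, forces in N, time in s.
With the tool pointing down it reaches from about 0.35 to 0.9 m from the base axis. Payload 8.1 kg.
Tool frame: the origin (TCP) lies midway between the tips of the shut fingers; the grasp point (between the pads) lies arm.grasp_offset behind it (arm.grasp_offset is the distance from the TCP to the grasp point, in m); z points along the fingers, y is the line along which they close (so a half turn about z gives the same grasp; the last joint's range is limited). The gripper opens to 92 mm and grips with 3 to 60 N. Pads are 19 mm wide; open, the fingers measure 130 mm over their backs; the gripper's body (75 mm by 190 mm) begins 47 mm behind the grasp point.
Start: joints at [1, 0.434, 0.025, 1.573, -0.012, 1.134, -0.075], TCP at [0.282, -0.558, 0.227] pointing down, gripper open.
Joint ranges: [-2.62, 2.62], [-0.44, 2.09], [-1.27, 1.32], [0.08, 2.57], [-1.32, 4.46], [0.12, 2], [-2.74, 2.74]. Speed limits (rad/s): [2.22, 2.22, 3.01, 3.01, 3.14, 3.14, 3.14].

INTERFACE

Orientations are given as a rotation vector (axis times angle).
In Python, from cell import observe, imaging, arm gives the robot as it stands.
- The arm moves only by the tool apply_moves, never from a script. Its argument "commands" is a list of rows, each a list of 5 numbers: the opening in per cent of the stroke, from 0 (shut) to 100 (fully open), then the shift along the world's x, y, z in units of 0.06 m (1.0 is 0.06 m), then the turn about the world's z in units of 0.5 rad (1.0 is 0.5 rad). A call has 1 to 12 rows; each row shifts and turns the commanded pose from where the row before left it; what a row does not reach is not made up. A row lasts 1/8 s, in which the tool goes at most 62.5 mm and 10.7 degrees, less where a joint would pass 70% of its speed; a pose out of reach is approached as far as the arm can. A call with a number of a shift or a turn outside -1 to 1 is refused whole. A call with a gripper value outside its range is refused whole. The fingers move at their own pace and stop on an object; "newtons" is the grip in N (left out, the last holds). Time passes only in rows, so rows that do not move let the fingers close. It gives the time, the measured TCP pose, the force, the opening and the grip force at its end, in the units of the state.
- observe(): the state, without advancing time (a new reading comes with each control period).
- imaging.get_image(name): name is "scene" or "top" or "wrist"; returns (picture, depth): 400x640x3 uint8, red, green, blue; 400x640 float32, m along the optical axis (not along the pixel's ray), 0 where there is no reading.
- imaging.camera_params(name): a dict with "camera_matrix" (3x3 intrinsics, pixels), "origin" and "rotation" of the camera in the world; the wrist camera has in their place "tool_from_camera" (4x4, takes a point from camera to tool coordinates, whose origin is the TCP and whose axes are the flange's). Camera axes: x right, y up, looking along -z (the intrinsics and any distortion apply to the point x, -y, -z); pixel columns grow to the right and rows downward; lengths in m; the calibration is good to about 2 mm. The wrist camera is an equidistant fisheye: a pixel r from the principal point sees the ray r / f radians off the axis. A picture is of the moment at which its call begins: read the wrist's pose just before it. camera_params takes no time and is no camera call.
- arm.sign_off(): hands the job in; it is judged then, once.
The state is a dict: "clock": time; "joints": joint angles; "dq": joint speeds; "joint_efforts": joint torques, N m; "position": TCP position; "ee_rot": TCP orientation; "force": force on the tool from outside, world axes, zero at the start; "ft_torque": the same for the moment, N m; "width": opening from 0.0 (shut) to 1.0 (fully open); "gripper_force": force on a finger pad.
Only numpy, scipy, OpenCV 4.12 (cv2) and the standard library are available. Lean on these libraries where they do the work, as an engineer would, in place of code of your own. Each camera call takes 0.05 s, during which the arm holds its last target. There are 200 camera calls.

## Working session

There is one attempt and no reset: what is moved stays moved. The work goes in short steps, Python scripts to look and compute and a tool call to move; the robot and the scene stay as the last step left them, time stands still between calls to the robot, and variables do not carry over. Pictures are saved under pics/ and viewed, at most 14 in all, crops included, and the job is handed in when it is done.

Besides the shell and the picture viewer there is one more tool, called in YAML: its name, and indented under it one key for each argument. apply_moves: Moves the arm, as the interface text tells. Its arguments: {"type":"object","properties":{"commands":{"type":"array"},"newtons":{"type":"number"}},"required":["commands"]}

```bash
mkdir -p pics
cat > h.py <<'E'
import numpy as np,cv2
from cell import observe,imaging,arm
def cloud(n):
    im,d=imaging.get_image(n);p=imaging.camera_params(n);K=np.array(p["camera_matrix"])
    v,u=np.mgrid[:400,:640]
    P=np.stack([(u-K[0,2])/K[0,0]*d,-(v-K[1,2])/K[1,1]*d,-d],-1)
    return im,d,P@np.array(p["rotation"]).T+np.array(p["origin"])
def save(n,im): cv2.imwrite("pics/"+n,im[...,::-1])
E
python3 - <<'E'
from h import *
for n in("top","scene"):
    im,d,W=cloud(n);save(n+"0.png",im);np.savez(n+"0.npz",im=im,d=d,W=W);print(imaging.camera_params(n))
print(observe(),arm.grasp_offset)
E
```

```text
Traceback (most recent call last):
  File "h.py", line 7, in cloud
    return im,d,P@np.array(p["rotation"]).T+np.array(p["origin"])
                ~~~~~~~~~~~~~~~~~~~~~~~~~~~^~~~~~~~~~~~~~~~~~~~~~
ValueError: operands could not be broadcast together with shapes (400,640) (3,)
```

```bash
sed -i 's/P@np.array(p\["rotation"\]).T/P@cv2.Rodrigues(np.array(p["rotation"],float))[0].T/' h.py
python3 - <<'E'
from h import *
for n in("top","scene"):
    print(imaging.camera_params(n))
    im,d,W=cloud(n);save(n+"0.png",im);np.savez(n+"0.npz",im=im,d=d,W=W)
print(observe(),arm.grasp_offset)
E
```

```text
{'camera_matrix': array([[476.25618516,   0.        , 318.65466687],
       [  0.        , 476.25618516, 198.25602337],
       [  0.        ,   0.        ,   1.        ]]), 'origin': array([ 0.42696173, -0.01705787,  1.38875793]), 'rotation': array([ 0.0727732 , -0.04207977, -1.59522988])}
{'camera_matrix': array([[428.32330172,   0.        , 321.99079572],
       [  0.        , 428.32330172, 200.85010219],
       [  0.        ,   0.        ,   1.        ]]), 'origin': array([ 0.88570747, -0.36480542,  0.90790721]), 'rotation': array([0.53776855, 0.22125323, 0.7485433 ])}
{'clock': 0.15, 'joints': array([ 1.0003966 ,  0.4351067 ,  0.02497541,  1.57386242, -0.01160316,
        1.13400355, -0.07512689]), 'dq': array([ 0.00145092, -0.00154883, -0.00026865, -0.00374285, -0.00134226,
        0.0001669 , -0.00024038]), 'joint_efforts': array([ 1.84439719e-03, -6.68263292e+01,  9.86054689e-01, -3.14691997e+01,
       -6.04704721e-02,  3.93103680e-02,  7.57574389e-05]), 'position': array([ 0.28161436, -0.55753279,  0.226108  ]), 'ee_rot': array([-3.05494353e+00, -7.27715485e-01,  6.17670516e-04]), 'force': array([ 0.05848116,  0.65199032, -0.13839823]), 'ft_torque': array([ 0.05520994,  0.00078847, -0.02663229]), 'gripper_force': 0.0, 'width': 1.0002196126658214} 0.0188
```

View pics/top0.png

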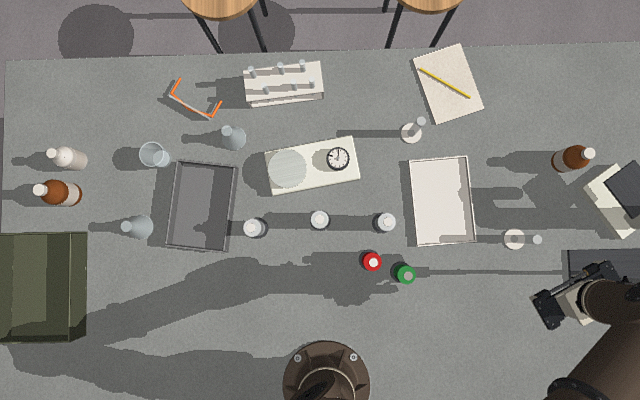

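View pics/scene0.png

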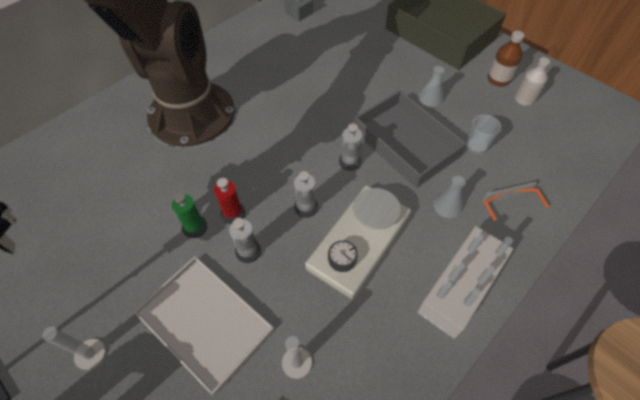

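Three syringes (top view pixels (254,228), (320,219), (386,222)), pan at (287,169), dial at (338,158), grey tub at left (202,205), white tray at right (441,200); red/green look-alikes at (372,262),(405,274).

Run:
```python
from h import *
z=np.load("top0.npz");W=z["W"];im=z["im"]
def at(u,v,r=3):
    q=W[v-r:v+r+1,u-r:u+r+1].reshape(-1,3);return np.median(q,0).round(4)
for n,c in dict(bench=(330,300),tubfl=(200,205),trayfl=(441,200),pan=(287,169),dial=(338,158)).items(): print(n,at(*c))
for c in [(254,228),(320,219),(386,222),(372,262),(405,274),(411,133),(515,239),(137,227),(232,136)]:
    u,v=c;q=W[v-16:v+17,u-16:u+17].reshape(-1,3)
    t=q[(q[:,2]>.125)&(q[:,2]<.16)]; r=q[(q[:,2]>.1)&(q[:,2]<.12)]; 
    if len(t) and len(r):print(c,"cap",len(t),t.mean(0).round(4),"rim",len(r),((r.min(0)+r.max(0))/2).round(4),np.ptp(r,axis=0).round(3), "max z",q[:,2].max())
# pan, bezel circles
def fit(mask,name):
    ys,xs=np.nonzero(mask);P=W[ys,xs];c,(w,h),a=cv2.minAreaRect((P[:,:2]*1000).astype(np.float32));print(name,len(P),np.round(c,1),round(w,1),round(h,1),round(a,1),P[:,2].mean().round(4))
X,Y,Z=W[...,0],W[...,1],W[...,2]
v,u=np.mgrid[:400,:640]
box=lambda a,b,c,d:(u>a)&(u<b)&(v>c)&(v<d)
fit(box(262,312,140,200)&(Z>.055)&(Z<.08),"pan")
fit(box(322,356,140,176)&(Z>.055)&(Z<.085),"bezel")
fit(box(262,362,130,200)&(Z>.03)&(Z<.085),"housing")
fit(box(160,243,150,258)&(Z>.045)&(Z<.07),"tub")
fit(box(402,482,148,252)&(Z>.012)&(Z<.03),"tray")
c=cv2.resize(im[138:178,318:358],None,fx=12,fy=12,interpolation=cv2.INTER_CUBIC);save("dial0.png",c)
```

```text
bench [ 0.2343 -0.0167  0.0017]
tubfl [0.5176 0.3558 0.0063]
trayfl [ 0.514  -0.3459  0.0054]
pan [0.6086 0.0943 0.0651]
dial [ 0.6348 -0.0492  0.072 ]
(254, 228) cap 63 [0.4467 0.1884 0.1383] rim 200 [0.4466 0.1894 0.1106] [0.046 0.047 0.015] max z 0.1438470603124724
(320, 219) cap 64 [0.4641 0.007  0.138 ] rim 194 [0.4635 0.006  0.1115] [0.046 0.046 0.013] max z 1.3887579253200397
(386, 222) cap 64 [ 0.4528 -0.1719  0.1384] rim 199 [ 0.4536 -0.1719  0.111 ] [0.046 0.048 0.014] max z 1.3887579253200397
(372, 262) cap 65 [ 0.3482 -0.1311  0.138 ] rim 205 [ 0.3471 -0.131   0.1116] [0.048 0.048 0.014] max z 1.3887579253200397
(405, 274) cap 67 [ 0.3114 -0.2197  0.1384] rim 209 [ 0.311  -0.2202  0.1117] [0.048 0.048 0.013] max z 1.3887579253200397
(411, 133) cap 88 [ 0.7109 -0.2645  0.1517] rim 21 [ 0.7085 -0.2624  0.1099] [0.017 0.018 0.019] max z 1.3887579253200397
(515, 239) cap 35 [ 0.3984 -0.5386  0.1366] rim 27 [ 0.3979 -0.5396  0.1098] [0.021 0.009 0.019] max z 1.3887579253200397
pan 1184 [611.6  94.4] 107.2 108.4 88.8 0.0649
bezel 428 [634.1 -47.9] 62.8 63.6 68.1 0.0706
housing 4048 [622.2  26.2] 131.1 259.6 9.5 0.0497
tub 816 [525.3 361.2] 210.0 269.2 82.3 0.0544
tray 713 [ 512.1 -344.6] 250.3 171.7 3.4 0.0187
```

View pics/dial0.png

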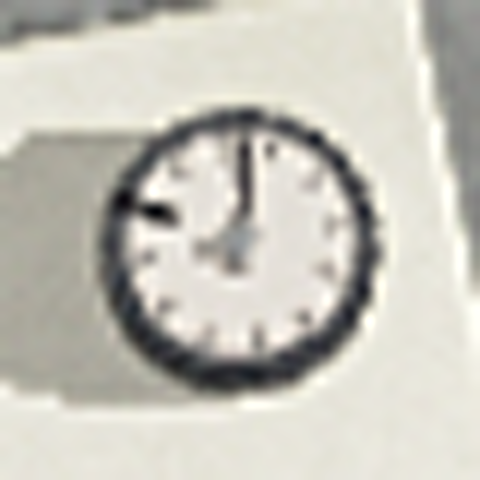

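Dial crop: pointer tip at (243,143), zero mark at (130,203), hub (238,248); so the bezel must turn about 71° clockwise. Moving over the dial.

apply_moves:
  commands:
    - [100,0.49,0.708,0,0.285]
    - [100,0.49,0.708,0,0.285]
    - [100,0.49,0.708,0,0.285]
    - [100,0.49,0.708,0,0.285]
    - [100,0.49,0.708,0,0.285]
    - [100,0.49,0.708,0,0.285]
    - [100,0.49,0.708,0,0.285]
    - [100,0.49,0.708,0,0.285]
    - [100,0.49,0.708,0,0.285]
    - [100,0.49,0.708,0,0.285]
    - [100,0.49,0.708,0,0.285]
    - [100,0.49,0.708,0,0.285]
  newtons: 20

```text
clock: 1.65
position: [0.6352, -0.0469, 0.2265]
ee_rot: [-1.45, -2.787, 0.001]
force: [0.8, -0.2, -0.6]
width: 1.003
gripper_force: 0.0
```

```bash
cat >> h.py <<'E'
from scipy.spatial.transform import Rotation as Ro
def st():
    o=observe();R=Ro.from_rotvec(o["ee_rot"]).as_matrix()
    print("t%.2f"%o["clock"],"pos",o["position"].round(4),"yawY",np.degrees(np.arctan2(R[1,1],R[0,1])).round(1),"z",R[:,2].round(3),"j",o["joints"].round(2),"F",o["force"].round(2),"w",round(o["width"],3),"g",round(o["gripper_force"],1));return o
E
python3 - <<'E'
from h import *
st();im,d=imaging.get_image("wrist");save("w1.png",im);p=imaging.camera_params("wrist");print(p)
E
```

```text
t1.65 pos [ 0.6352 -0.0469  0.2265] yawY 35.0 z [-0. -0. -1.] j [ 0.32  0.51 -0.5   1.51  0.25  1.19  0.39] F [ 0.79 -0.21 -0.58] w 1.003 g 0.0
{'camera_matrix': array([[309.70691629,   0.        , 315.33500747],
       [  0.        , 309.70691629, 202.68763351],
       [  0.        ,   0.        ,   1.        ]]), 'tool_from_camera': array([[ 4.17579013e-04,  9.56454166e-01,  2.91882261e-01,
         7.80768637e-02],
       [ 9.99999785e-01, -5.47145276e-04,  3.62270919e-04,
         7.76437617e-04],
       [ 5.06197530e-04,  2.91882046e-01, -9.56454189e-01,
        -1.58119856e-01],
       [ 0.00000000e+00,  0.00000000e+00,  0.00000000e+00,
         1.00000000e+00]])}
```

View pics/w1.png

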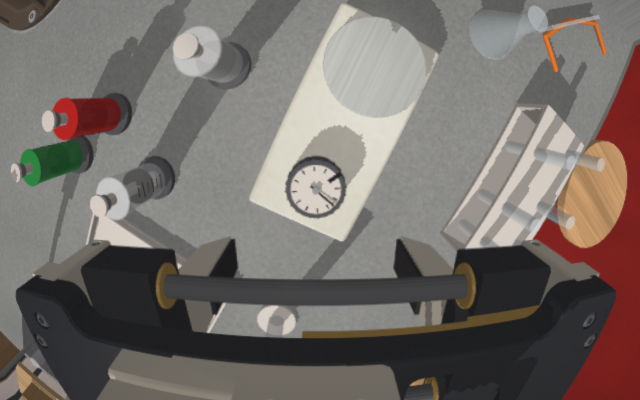

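The wrist view shows the dial at (316,187), mark toward (335,177), and pointer toward (335,203). I'll rectify it for an exact angle.

```bash
cat >> h.py <<'E'
def wproj(P,o):
    """world points -> wrist pixels"""
    p=imaging.camera_params("wrist");K=np.array(p["camera_matrix"]);T=np.array(p["tool_from_camera"])
    R=Ro.from_rotvec(o["ee_rot"]).as_matrix();t=(np.asarray(P,float)-o["position"])@R
    c=(t-T[:3,3])@T[:3,:3];x,y,z=c[...,0],-c[...,1],-c[...,2]
    r=np.hypot(x,y);th=np.arctan2(r,z);k=th/np.maximum(r,1e-9)
    return np.stack([K[0,2]+K[0,0]*x*k,K[1,2]+K[1,1]*y*k],-1)
def ortho(cx,cy,z,half,n,im,o):
    """top-down picture, up=+x, left=+y"""
    s=np.linspace(half,-half,n);X,Y=np.meshgrid(cx+s,cy+s,indexing="ij")
    q=wproj(np.stack([X,Y,np.full_like(X,z)],-1),o).astype(np.float32)
    return cv2.remap(im,q[...,0],q[...,1],cv2.INTER_CUBIC)
def dial(name,half=.045,c=(.634,-.048)):
    o=observe();im,d=imaging.get_image("wrist");a=ortho(*c,.0705,half,480,im,o);save(name,a)
    g=cv2.cvtColor(a,cv2.COLOR_RGB2GRAY).astype(float)
    # bezel centre: dark ring + face blob
    m=cv2.GaussianBlur(g,(0,0),2)
    return a,m
E
python3 - <<'E'
from h import *
dial("d1.png")
E
```

```text
(no output)
```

View pics/d1.png

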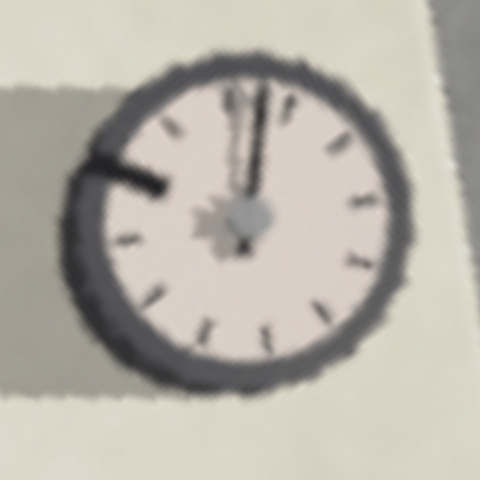

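apply_moves:
  commands:
    - [100,0.01,-0.02,-0.75,0]
    - [100,0,0,-0.75,0]
    - [100,0,0,-0.75,0]
    - [100,0,0,-0.6,0]
    - [100,0,0,-0.17,0]
    - [0,0,0,0,0]
    - [0,0,0,0,0]
    - [0,0,0,0,0]
    - [0,0,0,0,0]
  newtons: 15

```text
clock: 2.88
position: [0.6367, -0.0489, 0.047]
ee_rot: [1.455, 2.781, 0.003]
force: [2.4, 0.9, 5.2]
width: 0.694
gripper_force: 15.0
```

apply_moves:
  commands:
    - [0,0,0,0,-0.3325]
    - [0,0,0,0,-0.3325]
    - [0,0,0,0,-0.3325]
    - [0,0,0,0,-0.3325]
    - [0,0,0,0,-0.3325]
    - [0,0,0,0,-0.3325]
    - [0,0,0,0,-0.3325]
    - [0,0,0,0,-0.3325]
    - [0,0,0,0,0]
    - [100,0,0,0,0]
    - [100,0,0,0,0]
    - [100,0,0,0,0]

```text
clock: 4.38
position: [0.6348, -0.0494, 0.0453]
ee_rot: [-2.863, -1.293, 0.001]
force: [0.1, -0.5, 0.9]
width: 0.963
gripper_force: 0.0
```

apply_moves:
  commands:
    - [100,0,0,0.5,0]
    - [100,0,0,0.9,0]
    - [100,0,0,0.9,0]
    - [100,0,0,0.7,0]

```text
clock: 4.88
position: [0.6354, -0.0494, 0.2279]
ee_rot: [2.863, 1.292, 0.002]
force: [-0.1, 0.1, -0.6]
width: 1.0
gripper_force: 0.0
```

Run:
```python
from h import *
st();dial("d2.png")
```

```text
t4.88 pos [ 0.6354 -0.0494  0.2279] yawY -41.4 z [ 0.001 -0.    -1.   ] j [ 0.06  0.46 -0.09  1.53  0.05  1.15 -0.77] F [-0.08  0.13 -0.64] w 1.0 g 0.0
```

View pics/d2.png

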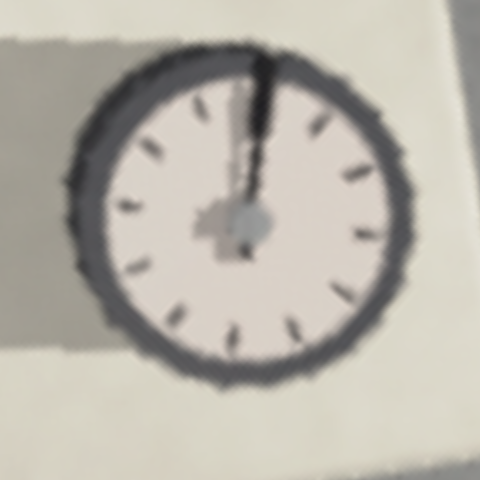

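The zero mark now lies under the pointer (both near column 260, top). Now over the middle syringe.

apply_moves:
  commands:
    - [100,-0.7,0.23,0,-0.21]
    - [100,-0.7,0.23,0,-0.21]
    - [100,-0.7,0.23,0,-0.21]
    - [100,-0.72,0.22,0,-0.21]
  newtons: 25

```text
clock: 5.42
position: [0.4644, 0.0057, 0.2252]
ee_rot: [-3.071, -0.662, 0.001]
force: [-1.1, 0.7, -0.1]
width: 1.0
gripper_force: 0.0
```

```bash
cat >> h.py <<'E'
def wcloud():
    o=observe();im,d=imaging.get_image("wrist");p=imaging.camera_params("wrist");K=np.array(p["camera_matrix"]);T=np.array(p["tool_from_camera"])
    v,u=np.mgrid[:400,:640];x=(u-K[0,2])/K[0,0];y=(v-K[1,2])/K[1,1];r=np.hypot(x,y);k=np.tan(np.minimum(r,1.5))/np.maximum(r,1e-9)
    c=np.stack([x*k*d,-y*k*d,-d],-1);t=c@T[:3,:3].T+T[:3,3]
    W=t@Ro.from_rotvec(o["ee_rot"]).as_matrix().T+o["position"];W[(d<=0)|(r>1.2)]=np.nan;return im,d,W
def caps(W,im,zmin=.114,zmax=.146):
    """thumb caps: white blobs at cap height"""
    m=((W[...,2]>zmin)&(W[...,2]<zmax)).astype(np.uint8)
    n,l,s,c=cv2.connectedComponentsWithStats(m)
    for i in range(1,n):
        if s[i,4]>25:
            q=W[l==i];t=q[q[:,2]>np.percentile(q[:,2],50)-.004]
            print("blob",c[i].round(0),s[i,4],"xy",((q.min(0)+q.max(0))/2).round(4),"ptp",np.ptp(q,axis=0).round(3),"z",np.median(q[:,2]).round(4),"rgb",im[l==i].mean(0).round(0))
E
python3 - <<'E'
from h import *
st();im,d,W=wcloud();caps(W,im)
im,d,W=cloud("top");caps(W,im)
np.savez("top1.npz",im=im,d=d,W=W)
X,Y,Z=W[...,0],W[...,1],W[...,2]
v,u=np.mgrid[:400,:640]
m=(u>160)&(u<243)&(v>150)&(v<258)
for lo,hi in((.048,.062),(.002,.011)):
    ys,xs=np.nonzero(m&(Z>lo)&(Z<hi)&(Y>.24)&(Y<.47)&(X>.37)&(X<.67));P=W[ys,xs]
    k=np.percentile(P[:,:2],[1,50,99],axis=0).round(3);print(len(P),k.tolist(),cv2.minAreaRect((P[:,:2]*1000).astype(np.float32)))
E
```

```text
t5.42 pos [0.4644 0.0057 0.2252] yawY -65.7 z [-0. -0. -1.] j [-0.07  0.18 -0.06  1.95  0.01  1.02 -1.29] F [-1.15  0.66 -0.15] w 1.0 g 0.0
blob [610. 109.] 368 xy [ 0.7145 -0.2627  0.1301] ptp [0.023 0.02  0.032] z 0.1308 rgb [150. 144. 139.]
blob [129. 143.] 539 xy [0.4496 0.1873 0.1266] ptp [0.024 0.025 0.025] z 0.1367 rgb [157. 150. 145.]
blob [316. 205.] 609 xy [0.4669 0.0055 0.1265] ptp [0.024 0.023 0.025] z 0.137 rgb [222. 216. 210.]
blob [637. 352.] 100 xy [ 0.4475 -0.8483  0.1222] ptp [0.052 0.104 0.016] z 0.1226 rgb [88. 85. 80.]
blob [  3. 356.] 50 xy [-0.1149  0.4729  0.139 ] ptp [0.013 0.028 0.013] z 0.1398 rgb [130. 102.  56.]
blob [588. 360.] 69 xy [ 0.402  -0.5424  0.1388] ptp [0.023 0.016 0.014] z 0.1408 rgb [98. 97. 99.]
blob [585. 396.] 42 xy [ 0.302  -0.7282  0.1263] ptp [0.011 0.011 0.023] z 0.1243 rgb [89. 85. 80.]
blob [302.  63.] 39 xy [0.8891 0.0437 0.1304] ptp [0.018 0.014 0.02 ] z 0.1328 rgb [195. 198. 197.]
blob [280.  66.] 42 xy [0.8826 0.1028 0.127 ] ptp [0.016 0.015 0.022] z 0.1325 rgb [187. 190. 190.]
blob [251.  70.] 41 xy [0.8741 0.1819 0.1263] ptp [
[... 1075 characters left out ...]
 44 xy [ 0.3981 -0.5394  0.1304] ptp [0.021 0.01  0.031] z 0.1328 rgb [120. 122. 119.]
blob [373. 262.] 72 xy [ 0.3493 -0.1344  0.1301] ptp [0.023 0.029 0.029] z 0.1375 rgb [230. 211. 204.]
blob [408. 276.] 74 xy [ 0.3078 -0.2239  0.1284] ptp [0.031 0.028 0.029] z 0.1375 rgb [194. 198. 184.]
blob [603. 276.] 32 xy [ 0.2978 -0.7246  0.1304] ptp [0.012 0.008 0.031] z 0.1298 rgb [72. 74. 73.]
747 [[0.381, 0.246], [0.519, 0.357], [0.649, 0.443]] ((523.5509033203125, 361.1278991699219), (210.59542846679688, 265.3799133300781), 82.21241760253906)
4545 [[0.374, 0.243], [0.514, 0.35], [0.664, 0.466]] ((519.967041015625, 355.1059875488281), (299.72271728515625, 229.8218536376953), 0.1360231190919876)
```

apply_moves:
  commands:
    - [100,0.035,0,-0.6,0]
    - [100,0,0,-0.7,0]
    - [100,0,0,-0.7,0]
    - [100,0,0,-0.42,0]
    - [100,0,0,0,0]
    - [0,0,0,0,0]
    - [0,0,0,0,0]
    - [0,0,0,0,0]
    - [0,0,0,0,0]
    - [0,0,0,0,0]

```text
clock: 6.78
position: [0.4681, 0.0054, 0.0805]
ee_rot: [-3.07, -0.667, -0.0]
force: [-0.4, 0.6, 1.4]
width: 0.505
gripper_force: 0.7
```

apply_moves:
  commands:
    - [0,0,0,0,0]
    - [0,0,0,0.3,0]
    - [0,0,0,0.6,0]
    - [0,0,0,0.7,0]
    - [0,0.4,0.25,0,0]
    - [0,0.6,0.36,0,0]
    - [0,0.6,0.36,0,0]
    - [0,0.6,0.36,0,0]
    - [0,0.23,0.14,0,0]
    - [0,0,0,-0.3,0]
    - [0,0,0,-0.15,0]
    - [0,0,0,0,0]

```text
clock: 8.28
position: [0.6122, 0.0924, 0.1479]
ee_rot: [3.07, 0.665, -0.005]
force: [0.8, -0.4, -2.3]
width: 0.5
gripper_force: 25.0
```

```bash
cat >> h.py <<'E'
def near(W,x,y,r,lo,hi):
    q=W[np.isfinite(W[...,2])&(np.hypot(W[...,0]-x,W[...,1]-y)<r)&(W[...,2]>lo)&(W[...,2]<hi)]
    print("near",len(q),((q.min(0)+q.max(0))/2).round(4),np.ptp(q,axis=0).round(3)) if len(q) else print("none")
E
python3 - <<'E'
from h import *
st();im,d,W=wcloud();near(W,.6136,.0934,.07,.055,.07);save("w2.png",im)
E
```

```text
t8.28 pos [0.6122 0.0924 0.1479] yawY -65.5 z [-0.003 -0.001 -1.   ] j [-0.19  0.5  -0.07  1.67  0.04  0.97 -1.41] F [ 0.8  -0.38 -2.35] w 0.5 g 25.0
near 7021 [0.6177 0.0935 0.065 ] [0.102 0.11  0.01 ]
```

View pics/w2.png

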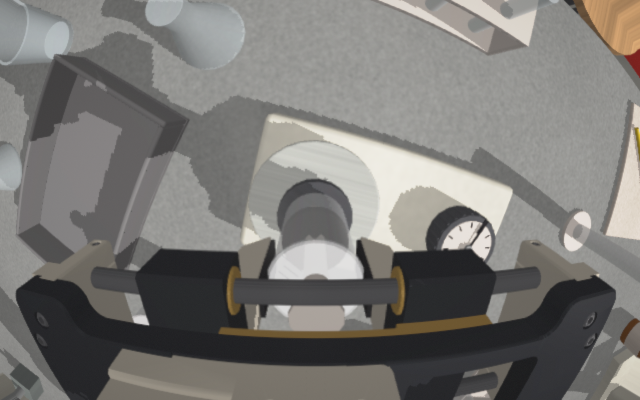

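The syringe hangs about 3 mm above the pan, centred on it. Lowering, releasing, and closing the fingers above the cap.

apply_moves:
  commands:
    - [0,0,0,-0.055,0]
    - [0,0,0,0,0]
    - [75,0,0,0,0]
    - [75,0,0,0,0]
    - [75,0,0,0,0]
    - [75,0,0,0.4,0]
    - [75,0,0,0.7,0]
    - [0,0,0,0.3,0]
    - [0,0,0,0,0]
    - [0,0,0,0,0]
    - [0,0,0,0,0]
    - [0,0,0,0,0]

```text
clock: 9.82
position: [0.6135, 0.0934, 0.2292]
ee_rot: [3.07, 0.667, -0.002]
force: [0.1, -0.0, 0.3]
width: 0.255
gripper_force: 0.0
```

Run:
```python
from h import *
st();im,d,W=wcloud();near(W,.6132,.0924,.03,.192,.21);near(W,.6132,.0924,.05,.16,.182);near(W,.6132,.0934,.03,.068,.08)
```

```text
t9.82 pos [0.6135 0.0934 0.2292] yawY -65.5 z [-0.001 -0.    -1.   ] j [-0.19  0.43 -0.06  1.57  0.03  1.14 -1.41] F [ 0.07 -0.01  0.28] w 0.255 g 0.0
near 955 [0.6125 0.0924 0.1995] [0.024 0.024 0.006]
near 2240 [0.6123 0.0925 0.1708] [0.049 0.049 0.022]
near 666 [0.6166 0.0931 0.073 ] [0.051 0.059 0.01 ]
```

apply_moves:
  commands:
    - [0,0,0,0,0]
    - [0,0,0,-0.15,0]
    - [0,0,0,-0.15,0]
    - [0,0,0,-0.1,0]
    - [0,0,0,0,0]
    - [0,0,0,-0.03,0]
    - [0,0,0,-0.03,0]
    - [0,0,0,-0.03,0]
    - [0,0,0,0,0]

```text
clock: 11.0
position: [0.6139, 0.0935, 0.2006]
ee_rot: [3.07, 0.667, 0.0]
force: [0.1, -0.8, 0.7]
width: 0.005
gripper_force: 0.1
```

apply_moves:
  commands:
    - [0,0,0,-0.03,0]
    - [0,0,0,-0.03,0]
    - [0,0,0,0,0]

```text
clock: 11.38
position: [0.614, 0.0935, 0.1972]
ee_rot: [3.07, 0.667, 0.001]
force: [-0.6, -0.1, 2.6]
width: 0.006
gripper_force: 1.9
```

apply_moves:
  commands:
    - [0,0,0,-0.03,0]
    - [0,0,0,-0.03,0]
    - [0,0,0,-0.03,0]
    - [0,0,0,0,0]

```text
clock: 11.88
position: [0.6143, 0.0936, 0.1923]
ee_rot: [3.07, 0.667, 0.002]
force: [-2.3, -0.1, 8.3]
width: 0.001
gripper_force: 4.2
```

apply_moves:
  commands:
    - [0,0,0,-0.03,0]
    - [0,0,0,-0.03,0]
    - [0,0,0,0,0]

```text
clock: 12.25
position: [0.6142, 0.0936, 0.1887]
ee_rot: [3.07, 0.667, 0.002]
force: [-2.1, -0.8, 8.7]
width: 0.005
gripper_force: 4.3
```

apply_moves:
  commands:
    - [0,0,0,-0.03,0]
    - [0,0,0,-0.03,0]
    - [0,0,0,0,0]

```text
clock: 12.62
position: [0.6144, 0.0936, 0.1855]
ee_rot: [3.07, 0.667, 0.003]
force: [-2.6, -0.6, 11.0]
width: 0.004
gripper_force: 5.7
```

apply_moves:
  commands:
    - [0,0,0,-0.03,0]
    - [0,0,0,-0.015,0]
    - [0,0,0,0,0]

```text
clock: 13.0
position: [0.6146, 0.0936, 0.1833]
ee_rot: [3.07, 0.667, 0.004]
force: [-2.3, -1.1, 13.6]
width: 0.001
gripper_force: 6.9
```

13.6 N with the cap top still ~125 mm above the foot: this one pushes back (blocked), so it goes to the tub.

apply_moves:
  commands:
    - [0,0,0,0.2,0]
    - [0,0,0,0.3,0]
    - [75,0,0,0.3,0]
    - [75,0,0,0,0]
    - [75,0,0,0,0]
    - [75,-0.02,-0.01,0,0]

```text
clock: 13.75
position: [0.6122, 0.0928, 0.2286]
ee_rot: [3.07, 0.667, -0.003]
force: [0.2, -0.7, -0.8]
width: 0.391
gripper_force: 0.0
```

Run:
```python
from h import *
st();im,d,W=wcloud();near(W,.6132,.0924,.02,.185,.21);near(W,.6132,.0924,.05,.16,.175);near(W,.53,.355,.4,.12,.2)
caps(W,im)
```

```text
t13.75 pos [0.6122 0.0928 0.2286] yawY -65.5 z [-0.002 -0.    -1.   ] j [-0.19  0.43 -0.06  1.58  0.03  1.14 -1.41] F [ 0.22 -0.66 -0.76] w 0.391 g 0.0
near 924 [0.6125 0.0926 0.195 ] [0.024 0.024 0.007]
near 2358 [0.612  0.0926 0.1675] [0.05  0.049 0.015]
near 3832 [0.612  0.0926 0.1592] [0.05  0.049 0.078]
blob [443.   2.] 58 xy [0.8328 0.0659 0.1217] ptp [0.004 0.01  0.015] z 0.1202 rgb [169. 169. 166.]
blob [491.  18.] 353 xy [0.8442 0.018  0.1253] ptp [0.017 0.016 0.023] z 0.133 rgb [180. 180. 179.]
blob [315. 183.] 364 xy [0.623  0.0967 0.13  ] ptp [0.025 0.038 0.032] z 0.1305 rgb [102. 101. 101.]
blob [594. 242.] 322 xy [ 0.7165 -0.2609  0.13  ] ptp [0.024 0.016 0.032] z 0.1306 rgb [128. 128. 126.]
blob [636. 340.] 92 xy [ 0.6207 -0.6891  0.1282] ptp [0.033 0.018 0.028] z 0.122 rgb [89. 58. 36.]
blob [626. 380.] 946 xy [ 0.5081 -0.8684  0.1306] ptp [0.156 0.246 0.031] z 0.128 rgb [80. 79. 80.]
blob [ 16. 387.] 245 xy [-0.1255  0.568   0.1303] ptp [0.045 0.128 0.031] z 0.138 rgb [100.  85.  61.]
```

apply_moves:
  commands:
    - [80,0,0,0,0]
    - [80,0,0,0,0]
    - [80,0,0,0,0]
    - [80,0,0,-0.5,0]
    - [80,0,0,-0.6,0]
    - [80,0,0,-0.29,0]
    - [0,0,0,0,0]
    - [0,0,0,0,0]
    - [0,0,0,0,0]
    - [0,0,0,0,0]

```text
clock: 15.05
position: [0.6133, 0.0932, 0.1473]
ee_rot: [-3.07, -0.667, -0.003]
force: [-0.2, 0.7, 1.4]
width: 0.492
gripper_force: 25.0
```

apply_moves:
  commands:
    - [0,0,0,0.3,0]
    - [0,0,0,0.4,0]
    - [0,-0.08,0.3,0.3,0]
    - [0,-0.19,0.7,0,0]
    - [0,-0.19,0.75,0,0]
    - [0,-0.19,0.75,0,0]
    - [0,-0.24,0.7,0,0]
    - [0,-0.5,0.45,0,0]
    - [0,-0.6,0.45,0,0]
    - [0,-0.45,0.3,0,0]
    - [0,-0.2,0.1,0,0]
    - [0,0,0,0,0]

```text
clock: 16.55
position: [0.4535, 0.3636, 0.2068]
ee_rot: [-3.069, -0.67, -0.0]
force: [0.3, 0.6, -2.5]
width: 0.498
gripper_force: 25.0
```

Run:
```python
from h import *
st();im,d,W=wcloud();save("w3.png",im)
im,d,W=cloud("top");save("top2.png",im)
```

```text
t16.55 pos [0.4535 0.3636 0.2068] yawY -65.4 z [ 0.  0. -1.] j [-0.66  0.39 -0.14  1.7   0.06  1.06 -1.97] F [ 0.28  0.62 -2.51] w 0.498 g 25.0
```

View pics/w3.png

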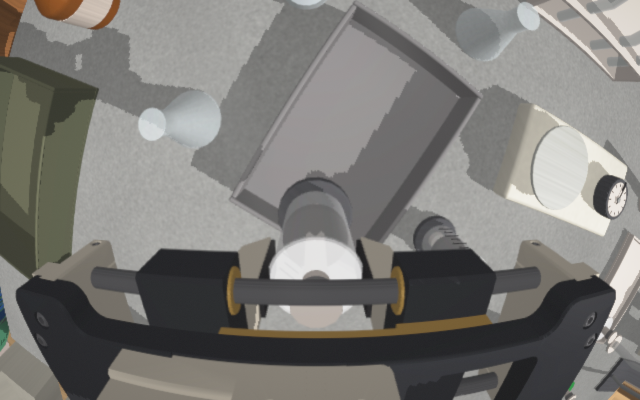

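The syringe hangs above the tub's near end; I'll check the rim position from the wrist depth.

```bash
cat >> h.py <<'E'
def rim(W,c,lo,hi,r=.17):
    m=np.isfinite(W[...,2])&(np.hypot(W[...,0]-c[0],W[...,1]-c[1])<r)&(W[...,2]>lo)&(W[...,2]<hi)
    n,l,s,_=cv2.connectedComponentsWithStats(cv2.morphologyEx(m.astype(np.uint8),cv2.MORPH_OPEN,np.ones((2,2)))); 
    for i in np.argsort(-s[1:,4])[:3]+1:
        q=W[l==i];(a,b,e)=cv2.minAreaRect((q[:,:2]*1000).astype(np.float32));print("rim",len(q),np.round(a,1),np.round(b,1),round(e,1),cv2.boxPoints((a,b,e)).round(0).tolist())
E
python3 - <<'E'
from h import *
im,d,W=wcloud();rim(W,(.52,.355),.049,.06)
f=np.isfinite(W[...,2]);q=W[f&(W[...,2]<.012)&(W[...,2]>.003)&(np.hypot(W[...,0]-.52,W[...,1]-.355)<.11)];print(len(q))
E
```

```text
rim 3937 [nan nan] [0. 0.] 0.0 [[nan, nan], [nan, nan], [nan, nan], [nan, nan]]
rim 172 [466.2 511.2] [29.2  7.4] 15.8 [[451.0, 511.0], [453.0, 504.0], [481.0, 512.0], [479.0, 519.0]]
rim 122 [474.6 270.5] [155.4  29.3] 77.5 [[443.0, 198.0], [472.0, 191.0], [506.0, 343.0], [477.0, 350.0]]
19507
```

Run:
```python
from h import *
im,d,W=wcloud()
m=(np.hypot(W[...,0]-.52,W[...,1]-.355)<.17)&(W[...,2]>.05)&(W[...,2]<.06)&(W[...,1]>.25)&(W[...,1]<.47)
v,u=np.nonzero(m);k=(v<230);q=W[v[k],u[k]]
for nm,f in dict(left=q[:,1]>.42,right=q[:,1]<.3,far=q[:,0]>.62,near=q[:,0]<.42).items():
    s=q[f];print(nm,len(s),np.percentile(s[:,:2],[5,50,95],axis=0).round(3).tolist() if len(s) else 0)
for c in [(233,197),(480,97),(355,5),(265,150),(300,95),(420,40),(450,150)]:
    u0,v0=c;w=W[max(v0-5,0):v0+6,u0-5:u0+6].reshape(-1,3);w=w[np.isfinite(w[:,2])];i=w[:,2].argmax();print(c,w[i].round(3))
```

```text
left 955 [[0.406, 0.421], [0.474, 0.429], [0.548, 0.439]]
right 1112 [[0.458, 0.251], [0.543, 0.262], [0.631, 0.289]]
far 1070 [[0.625, 0.26], [0.636, 0.345], [0.647, 0.409]]
near 410 [[0.399, 0.383], [0.404, 0.415], [0.416, 0.44]]
(233, 197) [0.406 0.438 0.056]
(480, 97) [0.624 0.244 0.057]
(355, 5) [0.647 0.409 0.056]
(265, 150) [0.474 0.43  0.056]
(300, 95) [0.54  0.42  0.056]
(420, 40) [0.637 0.331 0.056]
(450, 150) [0.558 0.254 0.056]
```

apply_moves:
  commands:
    - [0,-0.05,-0.2,-0.3,0]
    - [0,0,0,-0.6,0]
    - [0,0,0,-0.6,0]
    - [0,0,0,-0.3,0]
    - [0,0,0,-0.12,0]
    - [0,0,0,0,0]

```text
clock: 17.5
position: [0.4522, 0.3507, 0.0914]
ee_rot: [-3.07, -0.665, -0.001]
force: [-0.5, 0.3, -2.2]
width: 0.496
gripper_force: 25.0
```

apply_moves:
  commands:
    - [0,0,0,-0.035,0]
    - [0,0,0,0,0]
    - [80,0,0,0,0]
    - [80,0,0,0,0]
    - [80,0,0,0.01,0]
    - [80,0,0,0.5,0]
    - [80,0,0,0.8,0]
    - [80,0,0,0.8,0]
    - [100,0,-0.5,0.2,0]
    - [100,0,-0.8,0,0]
    - [100,0,-0.8,0,0]
    - [100,-0.04,-0.6,0,0]

```text
clock: 19.0
position: [0.4489, 0.1867, 0.2277]
ee_rot: [3.07, 0.664, 0.0]
force: [-1.1, 0.2, 0.1]
width: 1.002
gripper_force: 0.0
```

Run:
```python
from h import *
st();im,d,W=wcloud();caps(W,im);near(W,.45,.188,.04,.125,.145)
im,d,W=cloud("top");near(W,.4495,.35,.04,.1,.15);near(W,.453,-.172,.05,.125,.145);save("top3.png",im)
```

```text
t19.00 pos [0.4489 0.1867 0.2277] yawY -65.6 z [ 0. -0. -1.] j [-0.42  0.21 -0.1   1.89  0.02  1.03 -1.68] F [-1.08  0.24  0.12] w 1.002 g 0.0
blob [159. 130.] 1793 xy [0.4508 0.3492 0.1271] ptp [0.049 0.05  0.026] z 0.1165 rgb [187. 184. 182.]
blob [314. 206.] 590 xy [0.4494 0.1871 0.1269] ptp [0.024 0.024 0.025] z 0.1371 rgb [222. 215. 209.]
blob [618. 358.] 130 xy [ 0.4018 -0.5432  0.13  ] ptp [0.025 0.015 0.032] z 0.13 rgb [102. 100.  97.]
blob [ 36. 377.] 457 xy [-0.1125  0.5487  0.13  ] ptp [0.018 0.171 0.032] z 0.1387 rgb [106.  88.  60.]
blob [615. 394.] 60 xy [ 0.3015 -0.7485  0.1304] ptp [0.014 0.053 0.031] z 0.1352 rgb [82. 79. 76.]
near 586 [0.4494 0.1871 0.1363] [0.024 0.024 0.006]
none
near 64 [ 0.4517 -0.1715  0.1368] [0.021 0.021 0.012]
```

apply_moves:
  commands:
    - [100,0,0,-0.6,0]
    - [100,0,0,-0.75,0]
    - [80,0,0,-0.7,0]
    - [80,0,0,-0.4,0]
    - [0,0,0,0,0]
    - [0,0,0,0,0]
    - [0,0,0,0,0]
    - [0,0,0,0,0]
    - [0,0,0,0,0]
    - [0,0,0,0,0]

```text
clock: 20.35
position: [0.4499, 0.1892, 0.0817]
ee_rot: [-3.07, -0.666, -0.004]
force: [0.4, -1.7, 7.5]
width: 0.501
gripper_force: 25.0
```

apply_moves:
  commands:
    - [0,0,0,0.3,0]
    - [0,0,0,0.6,0]
    - [0,0,0,0.65,0]
    - [0,0.4,-0.24,0,0]
    - [0,0.6,-0.35,0,0]
    - [0,0.65,-0.38,0,0]
    - [0,0.65,-0.38,0,0]
    - [0,0.4,-0.24,0,0]
    - [0,0,0,-0.3,0]
    - [0,0,0,-0.15,0]
    - [0,0,0,0,0]

```text
clock: 21.72
position: [0.6095, 0.094, 0.1459]
ee_rot: [-3.07, -0.668, 0.003]
force: [-0.5, 0.0, -2.4]
width: 0.493
gripper_force: 25.0
```

apply_moves:
  commands:
    - [0,0,0,-0.03,0]
    - [0,0,0,0,0]
    - [75,0,0,0,0]
    - [75,0,0,0,0]
    - [75,0,0,0,0]
    - [75,0,0,0.45,0]
    - [75,0,0,0.7,0]
    - [0,0,0,0.3,0]
    - [0,0,0,0,0]
    - [0,0,0,0,0]
    - [0,0,0,0,0]

```text
clock: 23.1
position: [0.6103, 0.0933, 0.2305]
ee_rot: [3.07, 0.667, -0.003]
force: [-0.8, 0.0, -0.6]
width: 0.369
gripper_force: 0.0
```

Run:
```python
from h import *
st();im,d,W=wcloud();near(W,.612,.0934,.03,.192,.21)
```

```text
t23.10 pos [0.6103 0.0933 0.2305] yawY -65.5 z [-0.002 -0.001 -1.   ] j [-0.22  0.42 -0.03  1.58  0.01  1.14 -1.39] F [-0.77  0.04 -0.61] w 0.369 g 0.0
near 938 [0.6094 0.0919 0.1993] [0.023 0.024 0.006]
```

apply_moves:
  commands:
    - [0,0,0,0,0]
    - [0,-0.01,-0.02,-0.1,0]
    - [0,0,0,-0.15,0]
    - [0,0,0,-0.15,0]
    - [0,0,0,-0.08,0]
    - [0,0,0,-0.03,0]
    - [0,0,0,-0.03,0]
    - [0,0,0,-0.03,0]
    - [0,0,0,-0.03,0]
    - [0,0,0,-0.03,0]
    - [0,0,0,0,0]

```text
clock: 24.52
position: [0.6104, 0.0923, 0.1941]
ee_rot: [3.07, 0.667, 0.0]
force: [-1.3, 0.1, 4.3]
width: 0.008
gripper_force: 2.2
```

apply_moves:
  commands:
    - [0,0,0,-0.03,0]
    - [0,0,0,-0.03,0]
    - [0,0,0,-0.03,0]
    - [0,0,0,0,0]

```text
clock: 25.02
position: [0.6103, 0.0923, 0.1885]
ee_rot: [3.07, 0.667, -0.0]
force: [0.1, -0.6, 3.7]
width: 0.005
gripper_force: 2.1
```

apply_moves:
  commands:
    - [0,0,0,-0.03,0]
    - [0,0,0,-0.03,0]
    - [0,0,0,-0.03,0]
    - [0,0,0,-0.03,0]
    - [0,0,0,0,0]

```text
clock: 25.65
position: [0.6103, 0.0923, 0.1813]
ee_rot: [3.07, 0.667, -0.0]
force: [-0.4, -0.8, 4.5]
width: 0.006
gripper_force: 2.1
```

apply_moves:
  commands:
    - [0,0,0,-0.03,0]
    - [0,0,0,-0.03,0]
    - [0,0,0,0,0]

```text
clock: 26.02
position: [0.6105, 0.0923, 0.1783]
ee_rot: [3.07, 0.667, 0.001]
force: [-2.4, -0.4, 8.3]
width: 0.002
gripper_force: 4.2
```

apply_moves:
  commands:
    - [0,0,0,-0.03,0]
    - [0,0,0,-0.03,0]
    - [0,0,0,0,0]

```text
clock: 26.4
position: [0.6105, 0.0923, 0.1748]
ee_rot: [3.07, 0.667, 0.001]
force: [-1.4, -1.3, 9.8]
width: 0.004
gripper_force: 4.6
```

apply_moves:
  commands:
    - [0,0,0,-0.025,0]
    - [0,0,0,0,0]

```text
clock: 26.65
position: [0.6106, 0.0924, 0.1736]
ee_rot: [3.07, 0.667, 0.002]
force: [-2.4, -1.4, 12.0]
width: 0.002
gripper_force: 6.0
```

apply_moves:
  commands:
    - [0,0,0,-0.01,0]
    - [0,0,0,0,0]

```text
clock: 26.9
position: [0.6107, 0.0923, 0.1732]
ee_rot: [3.07, 0.667, 0.002]
force: [-2.4, -0.5, 12.9]
width: 0.004
gripper_force: 6.5
```

12.9 N with the cap top at ~115 mm above the foot: plunger home (good), so it goes to the tray.

apply_moves:
  commands:
    - [0,0,0,0.2,0]
    - [80,0,0,0.3,0]
    - [80,0,0,0.2,0]
    - [80,0,0,0,0]
    - [80,0,0,0,0]
    - [80,0,0,0,0]
    - [80,0,0,0,0]
    - [80,0,0,-0.35,0]
    - [80,0,0,-0.5,0]
    - [80,0,0,-0.3,0]

```text
clock: 28.15
position: [0.6096, 0.0921, 0.1436]
ee_rot: [3.07, 0.667, -0.003]
force: [-1.2, 0.8, -0.8]
width: 0.801
gripper_force: 0.0
```

apply_moves:
  commands:
    - [0,0,0,0,0]
    - [0,0,0,0,0]
    - [0,0,0,0,0]
    - [0,0,0,0,0]
    - [0,0,0,0,0]

```text
clock: 28.78
position: [0.6107, 0.0926, 0.1458]
ee_rot: [-3.07, -0.667, -0.002]
force: [0.4, 1.8, 1.7]
width: 0.498
gripper_force: 25.0
```

apply_moves:
  commands:
    - [0,0,0,0.3,0]
    - [0,0,0,0.5,0]
    - [0,-0.05,-0.4,0.2,0]
    - [0,-0.1,-0.8,0,0]
    - [0,-0.12,-0.9,0,0]
    - [0,-0.12,-0.9,0,0]
    - [0,-0.12,-0.9,0,0]
    - [0,-0.12,-0.9,0,0]
    - [0,-0.12,-0.9,0,0]
    - [0,-0.08,-0.8,0,0]
    - [0,-0.5,-0.3,0,0]
    - [0,-0.6,-0.3,0,0]

```text
clock: 30.28
position: [0.4935, -0.3347, 0.2055]
ee_rot: [-3.07, -0.666, 0.0]
force: [-0.8, -1.1, -2.9]
width: 0.497
gripper_force: 25.0
```

apply_moves:
  commands:
    - [0,-0.5,-0.2,0,0]
    - [0,-0.15,-0.04,0,0]
    - [0,0,0,-0.3,0]

```text
clock: 30.65
position: [0.4559, -0.3489, 0.1889]
ee_rot: [3.068, 0.665, 0.004]
force: [0.3, -0.4, -3.8]
width: 0.498
gripper_force: 25.0
```

Run:
```python
from h import *
st();im,d,W=wcloud();save("w4.png",im);near(W,.452,-.172,.05,.125,.145)
```

```text
t30.65 pos [ 0.4559 -0.3489  0.1889] yawY -65.6 z [ 0.003 -0.002 -1.   ] j [ 0.5   0.38  0.08  1.76 -0.04  1.   -0.55] F [ 0.26 -0.42 -3.81] w 0.498 g 25.0
near 617 [ 0.4561 -0.1742  0.132 ] [0.024 0.024 0.014]
```

View pics/w4.png

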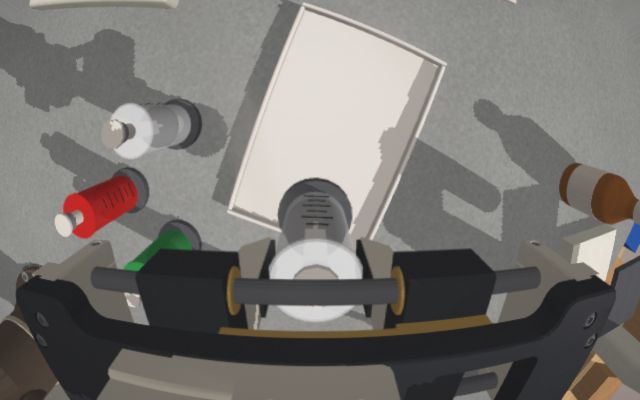

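The tray's corners appear at (232,212), (305,6), (443,65), and the held syringe is over its near end.

Run:
```python
from h import *
from scipy.optimize import fsolve
o=observe();C=[]
for c in [(232,212),(305,6),(443,65)]:
    s=fsolve(lambda q:wproj([q[0],q[1],.02],o)-c,[.52,-.34]);C.append(s);print(c,s.round(4))
print("centre",((C[0]+C[2])/2).round(4), np.linalg.norm(C[0]-C[1]),np.linalg.norm(C[1]-C[2]))
print(o["position"])
```

```text
(232, 212) [ 0.3889 -0.2748]
(305, 6) [ 0.6275 -0.2578]
(443, 65) [ 0.6372 -0.417 ]
centre [ 0.5131 -0.3459] 0.2391648248438671 0.15946839172357768
[ 0.4550747  -0.34747204  0.18572798]
```

apply_moves:
  commands:
    - [0,0,0,-0.6,0]
    - [0,0,0,-0.6,0]
    - [0,0,0,-0.3,0]
    - [0,0,0,-0.13,0]
    - [0,0,0,0,0]

```text
clock: 31.32
position: [0.4561, -0.3479, 0.0897]
ee_rot: [-3.07, -0.668, -0.0]
force: [0.3, 0.0, -2.1]
width: 0.497
gripper_force: 25.0
```

Lower the last millimetres, release, rise, move to the third syringe.

apply_moves:
  commands:
    - [0,0,0,-0.05,0]
    - [0,0,0,0,0]
    - [80,0,0,0,0]
    - [80,0,0,0,0]
    - [80,0,0,0,0]
    - [80,0,0,0.5,0]
    - [80,0,0,0.8,0]
    - [80,0,0,0.8,0]
    - [100,0,0.5,0.2,0]
    - [100,0,0.8,0,0]
    - [100,0,0.8,0,0]
    - [100,0,0.78,0,0]

```text
clock: 32.83
position: [0.4554, -0.1738, 0.2245]
ee_rot: [3.07, 0.666, 0.001]
force: [0.2, 0.5, 0.8]
width: 0.998
gripper_force: 0.0
```

Run:
```python
from h import *
st();im,d,W=wcloud();caps(W,im,.105,.146);near(W,.455,-.174,.04,.125,.145)
```

```text
t32.83 pos [ 0.4554 -0.1738  0.2245] yawY -65.5 z [ 0. -0. -1.] j [ 0.25  0.21  0.    1.9  -0.    1.02 -0.89] F [0.2  0.48 0.76] w 0.998 g 0.0
blob [510.  10.] 534 xy [ 0.7123 -0.2654  0.1255] ptp [0.018 0.021 0.041] z 0.1251 rgb [124. 123. 120.]
blob [315. 198.] 2148 xy [ 0.456  -0.1737  0.1233] ptp [0.049 0.049 0.032] z 0.1105 rgb [206. 203. 201.]
blob [637. 243.] 92 xy [ 0.6121 -0.6912  0.1097] ptp [0.031 0.033 0.009] z 0.1085 rgb [91. 58. 33.]
blob [455. 254.] 223 xy [ 0.4641 -0.3373  0.1111] ptp [0.03  0.025 0.012] z 0.1143 rgb [162. 160. 158.]
blob [246. 266.] 489 xy [ 0.3621 -0.1404  0.121 ] ptp [0.027 0.032 0.031] z 0.1102 rgb [180.  52.  50.]
blob [628. 323.] 1044 xy [ 0.4897 -0.8146  0.1256] ptp [0.137 0.138 0.041] z 0.1255 rgb [83. 81. 80.]
blob [300. 323.] 933 xy [ 0.3156 -0.2211  0.1219] ptp [0.047 0.047 0.034] z 0.1104 rgb [ 65. 135.  78.]
near 597 [ 0.4558 -0.1736  0.1371] [0.024 0.023 0.005]
```

apply_moves:
  commands:
    - [100,0,0,-0.6,0]
    - [100,0,0,-0.75,0]
    - [80,0,0,-0.7,0]
    - [80,0,0,-0.34,0]
    - [0,0,0,0,0]
    - [0,0,0,0,0]
    - [0,0,0,0,0]
    - [0,0,0,0,0]
    - [0,0,0,0,0]
    - [0,0,0,0,0]

```text
clock: 34.12
position: [0.4563, -0.1753, 0.0818]
ee_rot: [3.069, 0.667, 0.003]
force: [-1.0, 2.6, 5.6]
width: 0.496
gripper_force: 24.9
```

apply_moves:
  commands:
    - [0,0,0,0.35,0]
    - [0,0,0,0.65,0]
    - [0,0.2,0.35,0.7,0]
    - [0,0.4,0.7,0.05,0]
    - [0,0.45,0.75,0,0]
    - [0,0.45,0.75,0,0]
    - [0,0.45,0.75,0,0]
    - [0,0.4,0.7,0,0]
    - [0,0.25,0.47,0,0]
    - [0,0,0,-0.3,0]
    - [0,0,0,-0.32,0]
    - [0,0,0,0,0]

```text
clock: 35.62
position: [0.6104, 0.0926, 0.1473]
ee_rot: [3.07, 0.667, -0.005]
force: [0.3, 0.7, -1.7]
width: 0.499
gripper_force: 24.9
```

apply_moves:
  commands:
    - [0,0,0,-0.05,0]
    - [0,0,0,0,0]
    - [75,0,0,0,0]
    - [75,0,0,0,0]
    - [75,0,0,0,0]
    - [75,0,0,0.45,0]
    - [75,0,0,0.7,0]
    - [0,0,0,0.3,0]
    - [0,0,0,0,0]
    - [0,0,0,0,0]
    - [0,0,0,0,0]

```text
clock: 37.0
position: [0.6109, 0.0927, 0.2314]
ee_rot: [3.07, 0.667, -0.003]
force: [0.6, -0.2, -0.4]
width: 0.365
gripper_force: 0.0
```

Run:
```python
from h import *
st();im,d,W=wcloud();near(W,.612,.0934,.03,.192,.21)
```

```text
t37.00 pos [0.6109 0.0927 0.2314] yawY -65.5 z [-0.002 -0.001 -1.   ] j [-0.18  0.42 -0.08  1.58  0.04  1.14 -1.41] F [ 0.56 -0.16 -0.4 ] w 0.365 g 0.0
near 960 [0.612  0.0941 0.1991] [0.024 0.024 0.007]
```

apply_moves:
  commands:
    - [0,0,0,0,0]
    - [0,0.01,0.01,-0.12,0]
    - [0,0,0,-0.15,0]
    - [0,0,0,-0.15,0]
    - [0,0,0,-0.08,0]
    - [0,0,0,-0.03,0]
    - [0,0,0,-0.03,0]
    - [0,0,0,-0.03,0]
    - [0,0,0,-0.03,0]
    - [0,0,0,-0.03,0]
    - [0,0,0,0,0]

```text
clock: 38.42
position: [0.6121, 0.0935, 0.1937]
ee_rot: [3.07, 0.667, -0.0]
force: [-1.6, 0.2, 4.8]
width: 0.005
gripper_force: 2.2
```

apply_moves:
  commands:
    - [0,0,0,-0.03,0]
    - [0,0,0,-0.03,0]
    - [0,0,0,0,0]

```text
clock: 38.8
position: [0.612, 0.0935, 0.1899]
ee_rot: [3.07, 0.667, -0.001]
force: [-1.5, 0.2, 4.3]
width: 0.003
gripper_force: 2.2
```

Plateau again: sliding plunger. Same schedule as before.

apply_moves:
  commands:
    - [0,0,0,-0.03,0]
    - [0,0,0,-0.03,0]
    - [0,0,0,-0.03,0]
    - [0,0,0,-0.03,0]
    - [0,0,0,0,0]

```text
clock: 39.42
position: [0.612, 0.0935, 0.1827]
ee_rot: [3.07, 0.667, -0.001]
force: [-0.9, -1.3, 4.6]
width: 0.005
gripper_force: 2.1
```

apply_moves:
  commands:
    - [0,0,0,-0.03,0]
    - [0,0,0,-0.03,0]
    - [0,0,0,-0.02,0]
    - [0,0,0,0,0]

```text
clock: 39.92
position: [0.6123, 0.0935, 0.1785]
ee_rot: [3.07, 0.667, 0.001]
force: [-2.2, -0.2, 8.5]
width: 0.003
gripper_force: 4.3
```

apply_moves:
  commands:
    - [0,0,0,-0.03,0]
    - [0,0,0,-0.03,0]
    - [0,0,0,0,0]

```text
clock: 40.3
position: [0.6123, 0.0935, 0.175]
ee_rot: [3.07, 0.667, 0.001]
force: [-3.1, -1.0, 9.2]
width: 0.006
gripper_force: 4.7
```

apply_moves:
  commands:
    - [0,0,0,-0.025,0]
    - [0,0,0,0,0]

```text
clock: 40.55
position: [0.6125, 0.0936, 0.1739]
ee_rot: [3.07, 0.667, 0.002]
force: [-2.6, 0.1, 12.7]
width: 0.006
gripper_force: 6.0
```

apply_moves:
  commands:
    - [0,0,0,-0.015,0]
    - [0,0,0,0,0]

```text
clock: 40.8
position: [0.6126, 0.0936, 0.1733]
ee_rot: [3.07, 0.667, 0.002]
force: [-4.1, -0.0, 14.0]
width: 0.008
gripper_force: 6.8
```

Home at 14 N: good, tray. Regrip.

apply_moves:
  commands:
    - [0,0,0,0.2,0]
    - [80,0,0,0.3,0]
    - [80,0,0,0.2,0]
    - [80,0,0,0,0]
    - [80,0,0,0,0]
    - [80,0,0,0,0]
    - [80,0,0,0,0]
    - [80,0,0,-0.35,0]
    - [80,0,0,-0.5,0]
    - [80,0,0,-0.3,0]

```text
clock: 42.05
position: [0.6114, 0.0933, 0.1436]
ee_rot: [3.07, 0.667, -0.003]
force: [-0.1, 0.5, -0.5]
width: 0.797
gripper_force: 0.0
```

apply_moves:
  commands:
    - [0,0,0,0,0]
    - [0,0,0,0,0]
    - [0,0,0,0,0]
    - [0,0,0,0,0]
    - [0,0,0,0,0]

```text
clock: 42.68
position: [0.6125, 0.0938, 0.1458]
ee_rot: [-3.07, -0.667, -0.002]
force: [-0.3, 0.8, 1.9]
width: 0.495
gripper_force: 25.0
```

apply_moves:
  commands:
    - [0,0,0,0.3,0]
    - [0,0,0,0.5,0]
    - [0,-0.03,-0.4,0.2,0]
    - [0,-0.06,-0.8,0,0]
    - [0,-0.08,-0.9,0,0]
    - [0,-0.08,-0.9,0,0]
    - [0,-0.08,-0.9,0,0]
    - [0,-0.08,-0.9,0,0]
    - [0,-0.08,-0.9,0,0]
    - [0,-0.08,-0.8,0,0]
    - [0,-0.08,-0.6,0,0]
    - [0,-0.02,-0.18,0,0]

```text
clock: 44.18
position: [0.5702, -0.347, 0.2057]
ee_rot: [3.07, 0.66, -0.002]
force: [-0.6, -0.0, -2.9]
width: 0.493
gripper_force: 24.9
```

Run:
```python
from h import *
st()
im,d,W=cloud("top")
for c in ((.455,-.348),(.45,.35)): near(W,*c,.05,.09,.15)
save("top4.png",im)
```

```text
t44.17 pos [ 0.5702 -0.347   0.2057] yawY -65.7 z [-0.001 -0.002 -1.   ] j [ 0.45  0.52  0.02  1.49 -0.01  1.14 -0.67] F [-0.59 -0.01 -2.9 ] w 0.493 g 24.9
near 295 [ 0.4518 -0.3484  0.1086] [0.046 0.049 0.037]
near 293 [0.4479 0.3504 0.1188] [0.046 0.05  0.056]
```

View pics/top4.png

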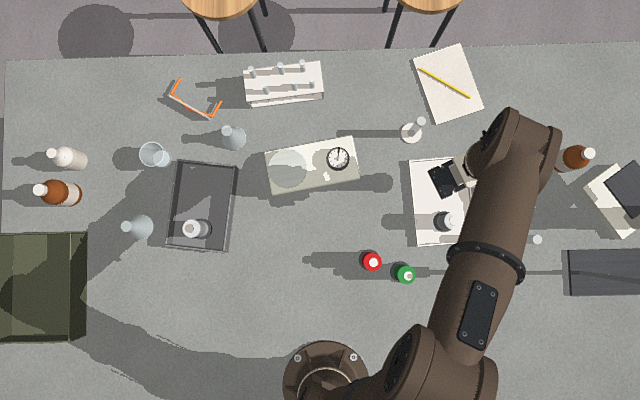

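Syringes stand in tub (196,228) and tray (445,221), dial still aligned, no fourth syringe. Lowering the last into the tray.

apply_moves:
  commands:
    - [0,0,0,-0.5,0]
    - [0,0,0,-0.7,0]
    - [0,0,0,-0.5,0]
    - [0,0,0,-0.22,0]
    - [0,0,0,-0.05,0]
    - [0,0,0,0,0]

```text
clock: 44.98
position: [0.5729, -0.3427, 0.0881]
ee_rot: [3.069, 0.668, 0.002]
force: [0.6, 0.2, -2.8]
width: 0.496
gripper_force: 25.0
```

apply_moves:
  commands:
    - [0,0,0,-0.03,0]
    - [0,0,0,0,0]
    - [80,0,0,0,0]
    - [80,0,0,0,0]
    - [80,0,0,0,0]
    - [80,0,0,0.5,0]
    - [80,0,0,0.8,0]
    - [80,0,0,0.8,0]
    - [80,0,0.8,0.2,0]
    - [80,0,0.8,0,0]
    - [80,0,0.8,0,0]
    - [80,0,0.8,0,0]

```text
clock: 46.48
position: [0.5718, -0.1499, 0.2232]
ee_rot: [3.07, 0.666, 0.0]
force: [0.2, 0.1, 1.0]
width: 0.802
gripper_force: 0.0
```

apply_moves:
  commands:
    - [80,0,0.8,0,0]
    - [80,0,0.3,0,0]
    - [80,0,0,0,0]
    - [80,0,0,0,0]
    - [80,0,0,0,0]
    - [80,0,0,0,0]

```text
clock: 47.22
position: [0.5718, -0.0865, 0.223]
ee_rot: [3.07, 0.664, -0.0]
force: [-0.2, -0.2, 1.3]
width: 0.8
gripper_force: 0.0
```

Run:
```python
from h import *
st();dial("d3.png")
im,d,W=cloud("top")
for c in ((.455,-.348),(.573,-.343),(.45,.35)): near(W,*c,.05,.09,.15)
a=cv2.imread("pics/d3.png");b=cv2.resize(im[140:260,390:490][...,::-1],(480,576));s=np.zeros((576,480,3),np.uint8);s[:480]=a
cv2.imwrite("pics/fin.png",cv2.resize(np.hstack([s,b]),(800,480)))
```

```text
t47.23 pos [ 0.5718 -0.0865  0.223 ] yawY -65.6 z [-0. -0. -1.] j [ 0.09  0.36 -0.05  1.69  0.02  1.09 -1.11] F [-0.18 -0.15  1.31] w 0.8 g 0.0
near 291 [ 0.4518 -0.3487  0.1102] [0.046 0.048 0.04 ]
near 293 [ 0.5694 -0.3421  0.1084] [0.047 0.048 0.037]
near 290 [0.4478 0.3509 0.1182] [0.046 0.049 0.055]
```

View pics/fin.png

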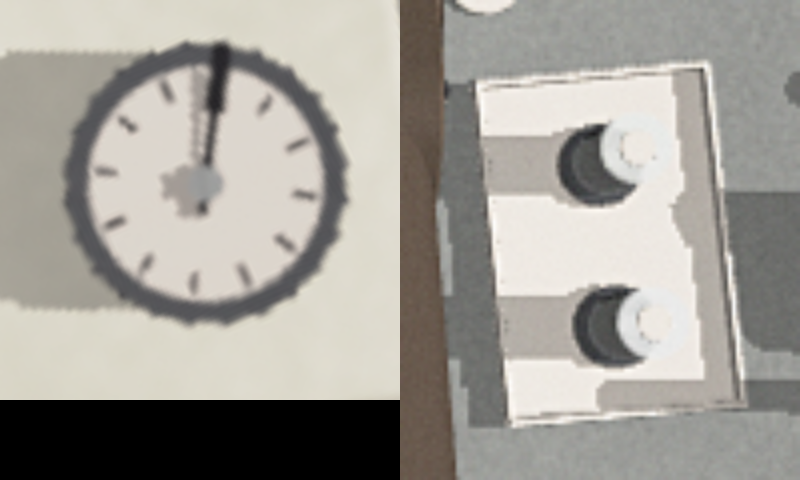

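The zero mark sits under the pointer (around (218,60)), and both good syringes stand upright in the tray ((635,148) and (655,322)). Handing in.

```bash
python3 -c "
from cell import arm
print(arm.sign_off())"
```

```text
the job is handed in; nothing more can be done
None
```

The job is handed in: all three syringes present were tested at 13–14 N, the two good ones stand in the white tray and the blocked one in the grey tub, and the pan is empty with the dial at zero; no verdict was returned.

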